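Air the bamboo drying chest

TASK

Air the drying chest: first, with its lid still shut, turn the fan control's sleeve to 4 and let go of it; then lift the chest's sprung lid by its bar handle until the pointer stands at the long line on the quadrant. Finish while holding the lid steady there by the handle, since it springs shut when let go, and leave everything else on the bench where it is.

Things in the scene. Friction and masses are not known exactly. Their poses are not given: they have to be found in the camera images.
- fan_control: Fan control, fixed: grey block 130 x 130 x 35 mm with a round 120 mm scale plate on top (plate top 39 mm above the bench); origin under its centre, z up. Numbers 0 to 6 on the plate, 48 mm from the axis, 30 degrees apart, clockwise seen from above: 0 towards its -y, 3 towards its -x, 6 towards its +y; 4 is 120 degrees clockwise of 0. The sleeve stands on its centre
- sleeve (a joint): Turn of the sleeve, rad: 0 when it points at number 0, growing clockwise seen from above by 0.5236 (30 degrees) per number; stops at 0 and 3.1416. It clicks into a detent at every number and, let go in between, slips to a neighbouring one; about 0.08 N m turns it over a click. Starts at 0, 1 or 2
- sleeve_grip (a point): On the sleeve's axis at grip height, 72 mm above the bench. Sleeve: ribbed upright aluminium cylinder, 42 mm diameter, 40 to 92 mm above the bench. The black line on its top and the small fin at its foot (4 mm wide, out to 32 mm from the axis, up to 48 mm above the bench) point at the number set. Site turns with it: -y along the fin, z up
- chest: Drying chest, fixed: open plywood box 240 (its x) x 200 (its y) x 110 mm high; origin under its centre, z up. Its sprung lid, a 10 mm board, is hinged along the +y edge and opens upward from the -y edge. On the +x end stands the quadrant, an upright curved white plate 5 mm thick, 135 to 197 mm from the hinge line, reaching 265 mm above the bench
- lid (a joint): Opening of the lid, rad: 0 shut, growing as its -y edge rises; 0.524 (30 degrees) at the long line; stop at 1.2. Its spring hinge (0.6 N m when shut, 1.5 N m at the long line; with the lid's weight 6 to 13 N of pull at the handle) shuts it when let go
- lid_hinge (a point): On the hinge axis, at the middle of the lid's +y edge, 110 mm above the bench, 95 mm from the chest's centre; the hinge axis runs along the chest's x; axes as the chest's
- lid_handle (a point): Lid handle: round steel bar 12 mm thick, 110 mm long, along the chest's x, on two 10 mm posts at its ends (100 mm clear between them, 34 mm under the bar), near the lid's free edge. Origin at the bar's centre: with the lid shut 161 mm above the bench, 165 mm from the hinge axis towards the chest's -y. Axes turn with the lid, as the chest's when shut
- vent_mark (a point): Before the quadrant's long line, 185 mm from the hinge axis: where the pointer must come. The quadrant's +x face has black lines at 0, 10, 20, 30, 40 and 50 degrees of lid opening; the one at 30 is the long thick line across the whole plate (60 mm), the others are short (16 mm)
- lid_pointer (a point): On the lid's thin steel pointer, which passes over the quadrant's lines, 185 mm from the hinge axis; it meets vent_mark when the lid stands at the long line
- flat_file: Bystander: a flat file lying on the bench between the fan control and the chest, rounded pale wooden handle 110 x 24 x 22 mm towards the robot, steel blade 130 x 20 x 5 mm; origin under the joint of handle and blade, x along the blade
- narrow_file: Bystander: a smaller file lying on the bench to the left of the chest, handle 110 x 24 x 22 mm, blade 110 x 12 x 5 mm; origin under the joint of handle and blade, x along the blade
- mallet: Bystander: a wooden mallet lying beyond the chest, head 55 x 90 x 55 mm, handle 22 mm thick and 170 mm long along its +y; origin under the centre of the head
- oil_jar: Bystander: an upright amber jar with a black cap, 60 mm across, 85 mm tall; origin under its centre
- bamboo_offcut: Bystander: a short length of bamboo standing on end, 40 mm across, 85 mm tall; origin under its centre
- brush: Bystander: a brush lying on the bench to the right of the fan control, along its x; origin under its middle
- tin_cup: Bystander: an open steel cup, 72 mm across the rim, 80 mm tall, to the left of the chest; origin under its centre
There are look-alikes about, which are no part of the job. Leave any turquoise look-alike of the fan_control alone.

How it is judged:
By the outcome, as a careful person would: the job done as asked, in the order asked, and still so for the second after the job is handed in, while the arm keeps its last pose, push and grip.
It also fails if it takes over 56 s, if anything falls off the work surface, if the arm or the gripper's body presses on something with over 40 N, if the wrist force passes 120 N, or if a joint passes its speed limit or range.

ROBOT

A 6-joint arm with a two-finger parallel gripper is mounted at the origin on the work surface. World frame = base frame: x ahead of the robot, y to its left, z up, the work surface at z = 0. Lengths are in mm, angles in degrees, forces in N, time in s.
With the tool pointing down it reaches from about 350 to 850 mm from the base axis. Payload 8.1 kg.
Tool frame: the origin (TCP) lies midway between the tips of the shut fingers; the grasp point (between the pads) lies 19 mm behind it (r.grip_depth is the distance from the TCP to the grasp point, in mm); z points along the fingers, y is the direction in which the jaws open and shut (so a half turn about z gives the same grasp; the last joint's range is limited). The gripper opens to 85 mm and grips with 20 to 120 N. Pads are 22 mm wide; open, the fingers measure 114 mm over their backs; the gripper's body (76 mm by 85 mm) begins 54 mm behind the grasp point. The pads swing forward as they close: fully open they stand 13 mm farther back than shut.
Start: joints at [61.914, 7.471, 85.268, -0, 87.261, -4.893], TCP at [236.28, 551.522, 231.292] pointing down, gripper open.
Joint ranges: [-169.43, 169.43], [-51.17, 129.36], [1.28, 143.12], [-76.62, 256.62], [0, 156.53], [-152.29, 152.29]. Speed limits (degrees/s): [136.94, 136.94, 159.86, 180, 180, 180].

INTERFACE

Orientations are given as [roll, pitch, yaw] about the fixed x, y, z axes, in that order (R = Rz(yaw) Ry(pitch) Rx(roll)).
In Python, from bench import r, imaging gives the robot as it stands.
- The arm moves only by the shell command python3 -m creep 'ROWS' [FORCE]. ROWS is text: rows parted by semicolons, each of 7 numbers parted by spaces: the shift along the tool's x, y, z in cm, then the turn, a rotation vector about the tool's x, y, z in degrees, then the finger opening in cm, from 0 to 8.54. In form: dx dy dz ax ay az gripper; .... A call has 1 to 20 rows; each row is the pose to reach, as a shift and turn from the pose measured when the call began, along the tool's axes at that moment; what a row does not reach only later rows make up. A row lasts 1/10 s, in which the tool goes at most 50 mm and 8.59 degrees, less where a joint would pass 70% of its speed; a pose out of reach is approached as far as the arm can. A call with a gripper value outside its range is refused whole. The fingers move at their own pace and stop on an object; FORCE is the grip in N (left out, the last holds). Time passes only in rows, so rows that repeat a pose let the fingers close. It gives the time, the measured TCP pose, the force and the opening at its end, in the units of the state.
- r.sense(): the state, without advancing time (a new reading comes with each control period).
- imaging.snapshot(name): name is "side" or "top"; returns the picture (480x640x3 uint8, red, green, blue); there is no depth.
- imaging.camera_info(name): a dict with "camera_matrix" (3x3 intrinsics, pixels), "k1" (the pictures are not rectified: a ray, as slopes to the right and down, at radius r is drawn at 1 + k1 r^2 times it, then the intrinsics apply), "R" (3x3) and "t" (3): a world point X has camera coordinates R X + t. Camera axes: x right, y down, z forward; pixel columns grow to the right and rows downward; lengths in mm; the calibration is good to about 2 mm. A picture is of the moment at which its call begins. camera_info takes no time and is no camera call.
- r.hand_in(): hands the job in, once; it reports no verdict.
The state is a dict: "time": time; "joint_pos": joint angles; "qd": joint speeds; "joint_efforts": joint torques, N m; "tool_pos": TCP position; "tcp_rot": TCP orientation; "ft_force": force on the tool from outside, world axes, zero at the start; "wrist_torque": the same for the moment, N m; "finger_gap": finger opening in mm.
Only numpy, scipy, OpenCV 4.12 (cv2) and the standard library are available. Lean on these libraries where they do the work, as an engineer would, in place of code of your own. Each camera call takes 0.05 s, during which the arm holds its last target.

## Working session

There is one attempt and no reset: what is moved stays moved. The work goes in short steps, Python scripts to look and compute and a shell command to move; the robot and the scene stay as the last step left them, time stands still between calls to the robot, and variables do not carry over. Pictures are saved under pics/ and viewed, and the job is handed in when it is done.

```bash
ls; mkdir -p pics; python3 - <<'E'
from bench import r, imaging
import cv2
for n in("side","top"):
    cv2.imwrite(f"pics/{n}0.png",imaging.snapshot(n)[:,:,::-1]); print(imaging.camera_info(n))
print(r.sense())
E
```

```text
pics
{'camera_matrix': array([[620.22463996,   0.        , 335.91985662],
       [  0.        , 620.22463996, 243.07725431],
       [  0.        ,   0.        ,   1.        ]]), 'k1': -0.01725395127158093, 'R': array([[-0.99877409, -0.04909838, -0.00629747],
       [-0.02865478,  0.677207  , -0.73523437],
       [ 0.04036351, -0.73415259, -0.67778371]]), 't': array([ 582.05301673,  192.36424331, 1616.15976311])}
{'camera_matrix': array([[528.39818147,   0.        , 322.41823242],
       [  0.        , 528.39818147, 238.96412005],
       [  0.        ,   0.        ,   1.        ]]), 'k1': -0.023958106585515483, 'R': array([[-0.01285661, -0.99991417, -0.00252238],
       [-0.99548503,  0.01303684, -0.09401915],
       [ 0.09404397,  0.00130222, -0.99556719]]), 't': array([ -68.0988352 ,  565.11612636, 1750.47222144])}
{'time': 0.1, 'joint_pos': array([ 6.19145407e+01,  7.51239507e+00,  8.53247470e+01, -1.55863385e-03,
        8.72632900e+01, -4.89382916e+00]), 'qd': array([ 0.02698691, -0.11420408, -0.06741387, -0.03280575,  0.01715104,
       -0.02144279]), 'joint_efforts': array([ 1.13033664e-03, -5.70957220e+01, -5.01938653e+01, -1.35002188e-04,
        8.25713680e-03,  2.98205543e-05]), 'tool_pos': array([236.0344971 , 551.05624575, 230.31616247]), 'tcp_rot': array([-1.79899801e+02, -7.01676490e-03,  1.56808439e+02]), 'ft_force': array([ 0.59247026,  0.30767257, -0.0473213 ]), 'wrist_torque': array([-0.03074871,  0.010369  ,  0.01252753]), 'finger_gap': 85.57990200446629}
```

View pics/side0.png

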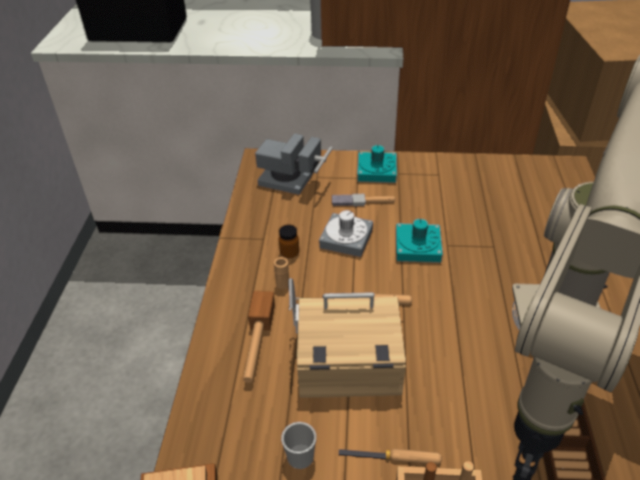

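View pics/top0.png

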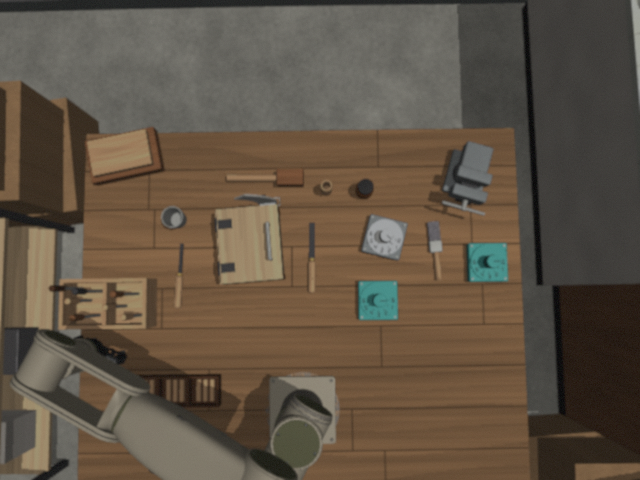

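```bash
cat > h.py <<'E'
import numpy as np, cv2
from bench import r, imaging
from scipy.spatial.transform import Rotation as Ro
def cam(n):
    c=imaging.camera_info(n); return c['camera_matrix'],c['k1'],c['R'],c['t']
def proj(n,X):
    K,k,R,t=cam(n); p=np.atleast_2d(X)@R.T+t; s=p[:,:2]/p[:,2:]; s=s*(1+k*(s**2).sum(1,keepdims=True))
    return s*[K[0,0],K[1,1]]+K[:2,2]
def back(n,uv,z):
    K,k,R,t=cam(n); uv=np.atleast_2d(uv).astype(float)
    s=cv2.undistortPoints(uv[:,None],K,np.array([k,0,0,0.]))[:,0]
    d=np.c_[s,np.ones(len(s))]@R; o=-R.T@t
    return o+d*((z-o[2])/d[:,2])[:,None]
def crop(n,box,f,name):
    im=imaging.snapshot(n)[:,:,::-1] if isinstance(n,str) else n
    x0,y0,x1,y1=box; cv2.imwrite(name,cv2.resize(im[y0:y1,x0:x1],None,fx=f,fy=f,interpolation=cv2.INTER_CUBIC))
E
python3 - <<'E'
from h import *
t=cv2.imread('pics/top0.png');s=cv2.imread('pics/side0.png')
crop(t,(350,200,420,270),8,'pics/a.png')
crop(t,(205,185,295,295),5,'pics/b.png')
crop(s,(310,200,380,260),8,'pics/c.png')
crop(s,(280,270,420,400),4,'pics/d.png')
print(back('top',[(384,237)],39),back('top',[(268,241)],161))
E
```

```text
[[ 566.90392906 -281.2300009    39.        ]] [[547.34314277  93.59166325 161.        ]]
```

View pics/a.png

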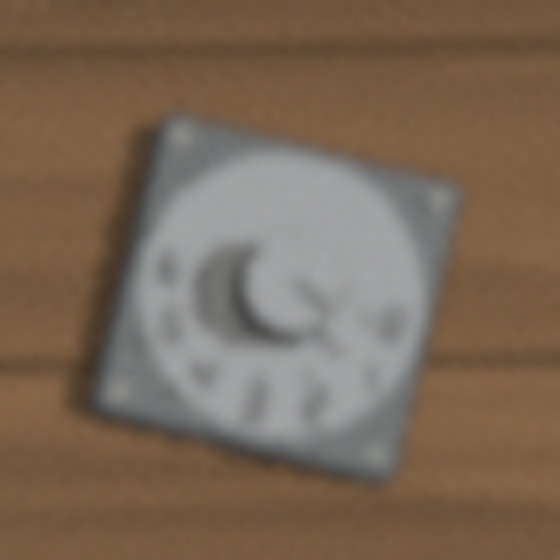

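View pics/b.png

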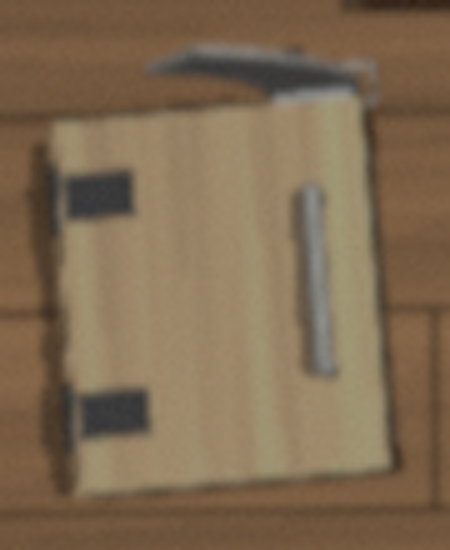

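View pics/c.png

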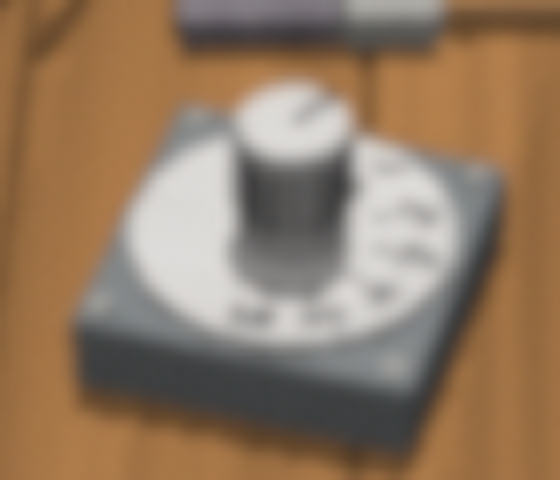

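View pics/d.png

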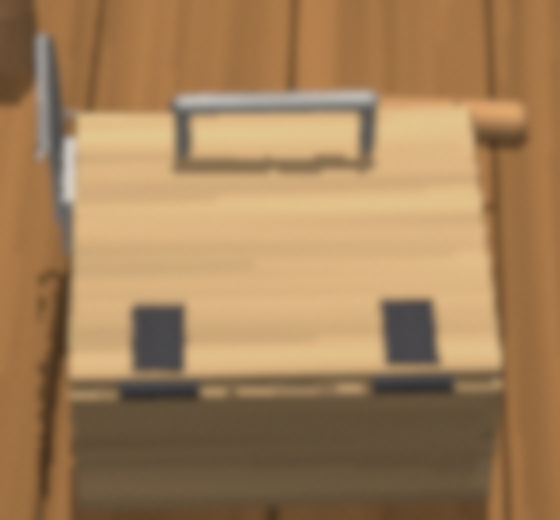

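```bash
cat > fit.py <<'E'
from h import *
from scipy.optimize import least_squares
def u(p,o,f): return (np.array(p,float)+.5)/f-.5+o
def T(x,y,yaw,P): 
    return np.array(P,float)@Ro.from_euler('z',yaw,degrees=True).as_matrix().T+[x,y,0]
E
python3 - <<'E'
from fit import *
# fan
tp=u([(170,112),(463,186),(394,484),(95,412)],(350,200),8)
sp=u([(185,105),(505,172),(410,375),(80,325)],(310,200),8)
fw=back('top',tp,35); fs=back('side',sp,35); print(fw.round(0),fs.round(0))
print(fw.mean(0),fs.mean(0))
P=[]
for w in (fw,):
    e=w[1]-w[0]+w[2]-w[3]; print('fan -y dir', np.degrees(np.arctan2(e[1],e[0])), np.hypot(*e[:2])/2)
    e=w[0]-w[3]+w[1]-w[2]; print('fan +x dir', np.degrees(np.arctan2(e[1],e[0])), np.hypot(*e[:2])/2)
e=fs[1]-fs[0]+fs[2]-fs[3];print(e)
# sleeve top circle
print('sleeve', back('top',u([(290,292)],(350,200),8),92),back('side',u([(296,120)],(310,200),8),92))
a=u([(300,285),(325,300)],(350,200),8)
b=u([(298,122),(330,95)],(310,200),8)
d=np.diff(back('side',b,92),axis=0)[0];print('line side',np.degrees(np.arctan2(d[1],d[0])))
# bar
bt=u([(311,190),(325,372)],(205,185),5); bs=u([(176,101),(373,96)],(280,270),4)
print(back('top',bt,161),back('side',bs,161))
def tri(a,b):
    f=lambda X:np.r_[proj('top',X)[0]-a,proj('side',X)[0]-b]
    s=least_squares(f,[550,90,160]);return s.x,s.fun
for i in(0,1):print(tri(bt[i],bs[i]))
lt=u([(55,125),(358,100),(388,470),(75,492)],(205,185),5)
ls=u([(72,380),(78,113),(470,108),(500,375)],(280,270),4)
print(back('top',lt,120).round(0),back('side',ls,120).round(0))
E
```

```text
[[ 647. -239.   35.]
 [ 614. -362.   35.]
 [ 489. -329.   35.]
 [ 521. -205.   35.]] [[ 610. -356.   35.]
 [ 489. -322.   35.]
 [ 522. -210.   35.]
 [ 641. -231.   35.]]
[ 567.90689176 -283.82207742   35.        ] [ 565.36740353 -279.88212312   35.        ]
fan -y dir -104.70101375306751 127.3606215454831
fan +x dir -14.817526867507668 129.64493299309996
[-240.50637277   55.2819582     0.        ]
sleeve [[ 564.75475727 -281.03821225   92.        ]] [[ 565.37970728 -281.31032847   92.        ]]
line side -125.17117523911693
[[605.00489356  97.15741351 161.        ]
 [491.28484132  88.81479701 161.        ]] [[606.00048029  96.5323332  161.        ]
 [490.18263093  87.52601497 161.        ]]
(array([605.58934178,  97.07619986, 161.5294688 ]), array([ 0.00728914, -0.20762745,  0.1551522 ,  0.02358723]))
(array([490.58174671,  88.72448429, 162.34503365]), array([-0.01435238,  0.20209183, -0.15285904, -0.01865758]))
[[654. 266. 120.]
 [668.  71. 120.]
 [431.  53. 120.]
 [420. 252. 120.]] [[653. 269. 120.]
 [668.  71. 120.]
 [430.  57. 120.]
 [418. 255. 120.]]
```

```bash
cat > go.py <<'E'
import sys
from h import *
def rel(p,R):
    s=r.sense(); R0=Ro.from_euler('xyz',s['tcp_rot'],degrees=True)
    d=R0.inv().apply(np.array(p)-s['tool_pos'])/10; w=(R0.inv()*R).as_rotvec(degrees=True)
    print('t',round(s['time'],2),'shift cm',d.round(2),'rot',w.round(2)); return d,w
def st():
    s=r.sense(); print({k:np.round(s[k],2) for k in('time','tool_pos','tcp_rot','joint_pos','ft_force','wrist_torque','finger_gap')})
E
python3 - <<'E'
from go import *
R=Ro.from_euler('xyz',[180,0,113.5],degrees=True)
rel([236,551,270],R); rel([565.5,-281.3,260],R); rel([565.5,-281.3,150],R)
E
```

```text
t 0.1 shift cm [ 0.   -0.01 -3.97] rot [-1.000e-01  3.000e-02  4.331e+01]
t 0.1 shift cm [-63.06 -63.54  -2.86] rot [-1.000e-01  3.000e-02  4.331e+01]
t 0.1 shift cm [-63.06 -63.52   8.13] rot [-1.000e-01  3.000e-02  4.331e+01]
```

```bash
python3 -m creep '0 0 -4 0 0 0 8.5; -63.06 -63.53 -2.9 -0.1 0 43.3 8.5; -63.06 -63.53 -2.9 -0.1 0 43.3 8.5; -63.06 -63.53 -2.9 -0.1 0 43.3 8.5; -63.06 -63.53 -2.9 -0.1 0 43.3 8.5; -63.06 -63.53 -2.9 -0.1 0 43.3 8.5; -63.06 -63.53 -2.9 -0.1 0 43.3 8.5; -63.06 -63.53 -2.9 -0.1 0 43.3 8.5; -63.06 -63.53 -2.9 -0.1 0 43.3 8.5; -63.06 -63.53 -2.9 -0.1 0 43.3 8.5; -63.06 -63.53 -2.9 -0.1 0 43.3 8.5; -63.06 -63.53 -2.9 -0.1 0 43.3 8.5; -63.06 -63.53 -2.9 -0.1 0 43.3 8.5; -63.06 -63.53 -2.9 -0.1 0 43.3 8.5; -63.06 -63.53 -2.9 -0.1 0 43.3 8.5; -63.06 -63.53 -2.9 -0.1 0 43.3 8.5; -63.06 -63.53 -2.9 -0.1 0 43.3 8.5; -63.06 -63.53 -2.9 -0.1 0 43.3 8.5; -63.06 -63.53 -2.9 -0.1 0 43.3 8.5; -63.06 -63.53 -2.9 -0.1 0 43.3 8.5' 40
python3 - <<'E'
from go import *
R=Ro.from_euler('xyz',[180,0,113.5],degrees=True)
rel([565.5,-281.3,130],R); rel([565.5,-281.3,53],R); st()
E
```

```text
time: 2.1
tool_pos: [565.1, -286.0, 256.8]
tcp_rot: [-179.8, -0.1, 113.3]
ft_force: [0.6, 1.1, -0.8]
finger_gap: 84.9
t 2.1 shift cm [ 0.39  0.26 12.68] rot [-0.18 -0.11 -0.24]
t 2.1 shift cm [ 0.38  0.28 20.38] rot [-0.18 -0.11 -0.24]
{'time': np.float64(2.1), 'tool_pos': array([ 565.1 , -285.98,  256.81]), 'tcp_rot': array([-1.7982e+02, -1.1000e-01,  1.1325e+02]), 'joint_pos': array([-3.143e+01,  1.230e+01,  7.723e+01, -8.000e-02,  9.065e+01,
       -5.469e+01]), 'ft_force': array([ 0.6 ,  1.09, -0.8 ]), 'wrist_torque': array([ 0.02,  0.06, -0.01]), 'finger_gap': np.float64(84.91)}
```

```bash
python3 -m creep '0.39 0.27 12.6 -0.2 -0.1 -0.2 8.5; 0.39 0.27 12.6 -0.2 -0.1 -0.2 8.5; 0.39 0.27 12.6 -0.2 -0.1 -0.2 8.5; 0.39 0.27 12.6 -0.2 -0.1 -0.2 8.5; 0.39 0.27 12.6 -0.2 -0.1 -0.2 8.5; 0.39 0.27 12.6 -0.2 -0.1 -0.2 8.5' 
python3 - <<'E'
from go import *
R=Ro.from_euler('xyz',[180,0,113.5],degrees=True)
rel([565.5,-281.3,53],R); st()
crop('top',(330,180,440,280),6,'pics/e.png')
crop('side',(290,170,420,270),6,'pics/f.png')
E
```

```text
time: 2.7
tool_pos: [567.2, -281.9, 134.1]
tcp_rot: [179.8, 0.2, 113.5]
ft_force: [-0.5, 0.2, 0.4]
finger_gap: 84.9
t 2.7 shift cm [ 0.15 -0.16  8.11] rot [ 0.18  0.2  -0.03]
{'time': np.float64(2.7), 'tool_pos': array([ 567.19, -281.92,  134.1 ]), 'tcp_rot': array([179.82,   0.2 , 113.47]), 'joint_pos': array([-3.108e+01,  1.585e+01,  8.604e+01,  3.000e-02,  7.785e+01,
       -5.456e+01]), 'ft_force': array([-0.54,  0.2 ,  0.36]), 'wrist_torque': array([-0.03, -0.01,  0.03]), 'finger_gap': np.float64(84.93)}
```

View pics/f.png

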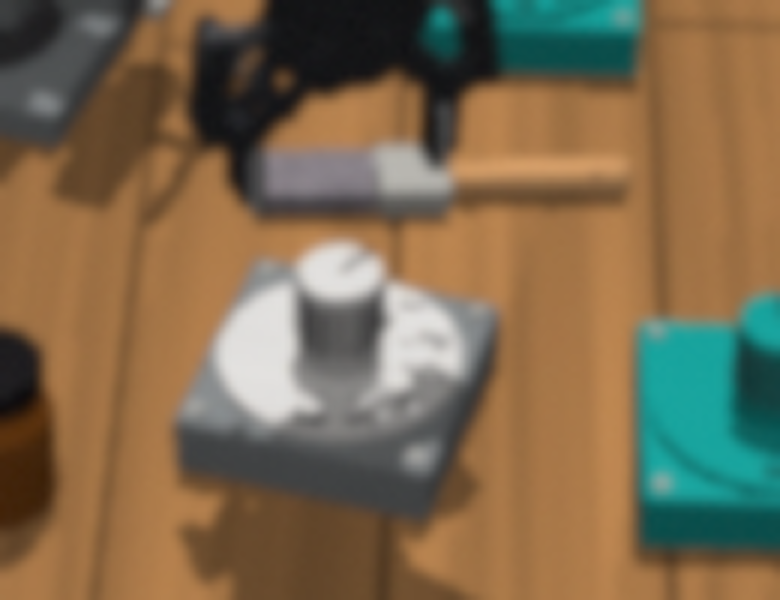

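The fingers straddle the sleeve (tips at crop columns 240 and 435, sleeve at 340); its line points at 1. Descending.

```bash
python3 -m creep '0.15 -0.16 4 0.2 0.2 0 8.5; 0.15 -0.16 6 0.2 0.2 0 8.5; 0.15 -0.16 8.1 0.2 0.2 0 8.5; 0.15 -0.16 8.1 0.2 0.2 0 8.5; 0.15 -0.16 8.1 0.2 0.2 0 8.5; 0.15 -0.16 8.1 0.2 0.2 0 4; 0.15 -0.16 8.1 0.2 0.2 0 4; 0.15 -0.16 8.1 0.2 0.2 0 4; 0.15 -0.16 8.1 0.2 0.2 0 3.8; 0.15 -0.16 8.1 0.2 0.2 0 3.5;0.15 -0.16 8.1 0.2 0.2 0 3.5;0.15 -0.16 8.1 0.2 0.2 0 3.5' 40
python3 - <<'E'
from go import *
st()
E
```

```text
time: 4.0
tool_pos: [567.7, -281.5, 55.2]
tcp_rot: [179.8, 0.2, 113.5]
ft_force: [4.8, 3.7, 4.8]
finger_gap: 41.0
{'time': np.float64(4.0), 'tool_pos': array([ 567.73, -281.51,   55.19]), 'tcp_rot': array([1.7980e+02, 1.7000e-01, 1.1349e+02]), 'joint_pos': array([-3.104e+01,  2.052e+01,  8.910e+01,  6.000e-02,  7.013e+01,
       -5.456e+01]), 'ft_force': array([4.85, 3.71, 4.81]), 'wrist_torque': array([ 0.35, -0.46,  0.02]), 'finger_gap': np.float64(41.01)}
```

```bash
python3 -m creep '0 0 0 0 0 7 3.5; 0 0 0 0 0 14 3.5; 0 0 0 0 0 21 3.5; 0 0 0 0 0 28 3.5; 0 0 0 0 0 35 3.5; 0 0 0 0 0 42 3.5; 0 0 0 0 0 49 3.5; 0 0 0 0 0 56 3.5; 0 0 0 0 0 63 3.5; 0 0 0 0 0 70 3.5; 0 0 0 0 0 77 3.5; 0 0 0 0 0 84 3.5; 0 0 0 0 0 90 3.5; 0 0 0 0 0 91 3.5; 0 0 0 0 0 91 3.5;0 0 0 0 0 91 3.5' 40
python3 - <<'E'
from go import *
st()
crop('side',(290,170,420,270),6,'pics/g.png')
crop('top',(350,200,420,270),8,'pics/g2.png')
E
```

```text
time: 5.6
tool_pos: [570.1, -282.2, 55.3]
tcp_rot: [179.6, -0.4, 22.5]
ft_force: [14.5, -5.3, -12.3]
finger_gap: 41.3
{'time': np.float64(5.6), 'tool_pos': array([ 570.06, -282.2 ,   55.35]), 'tcp_rot': array([179.62,  -0.42,  22.51]), 'joint_pos': array([-31.02,  20.57,  89.01,   0.12,  69.86,  36.44]), 'ft_force': array([ 14.49,  -5.27, -12.3 ]), 'wrist_torque': array([-0.49, -1.92,  0.17]), 'finger_gap': np.float64(41.26)}
```

View pics/g.png

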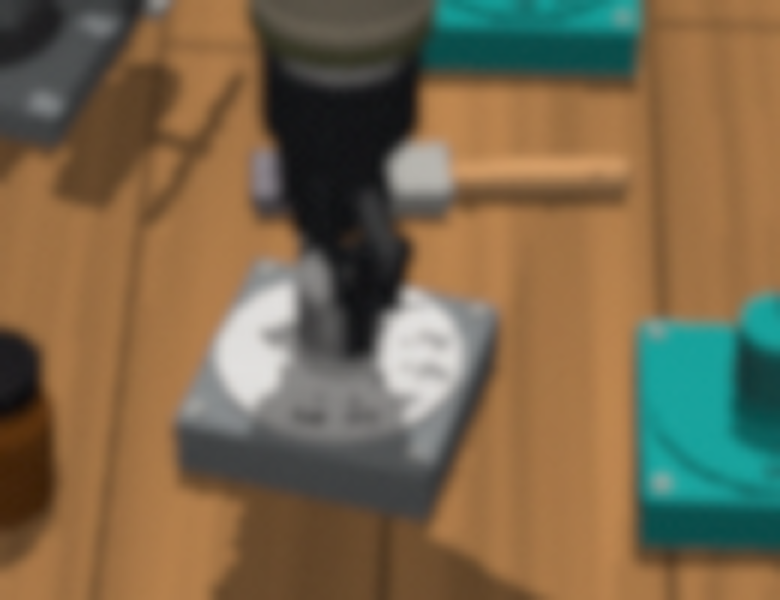

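```bash
python3 -m creep '0 0 0 0 0 0 8.5; 0 0 0 0 0 0 8.5; 0 0 0 0 0 0 8.5; 0 0 0 0 0 0 8.5; 0 0 0 0 0 0 8.5; 0 0 -3 0 0 0 8.5; 0 0 -6 0 0 0 8.5; 0 0 -10 0 0 0 8.5; 0 0 -15 0 0 0 8.5; 0 0 -20 0 0 0 8.5; 0 0 -20 0 0 0 8.5' 40
python3 - <<'E'
from go import *
st()
crop('side',(300,190,390,260),8,'pics/i.png')
E
```

```text
time: 6.8
tool_pos: [571.5, -283.5, 265.9]
tcp_rot: [178.9, -0.9, 22.5]
ft_force: [2.1, 0.1, 0.5]
finger_gap: 84.9
{'time': np.float64(6.8), 'tool_pos': array([ 571.49, -283.55,  265.9 ]), 'tcp_rot': array([178.93,  -0.92,  22.51]), 'joint_pos': array([-31.06,  11.29,  77.45,   0.11,  89.85,  36.44]), 'ft_force': array([2.12, 0.13, 0.52]), 'wrist_torque': array([0.03, 0.04, 0.02]), 'finger_gap': np.float64(84.89)}
```

View pics/i.png

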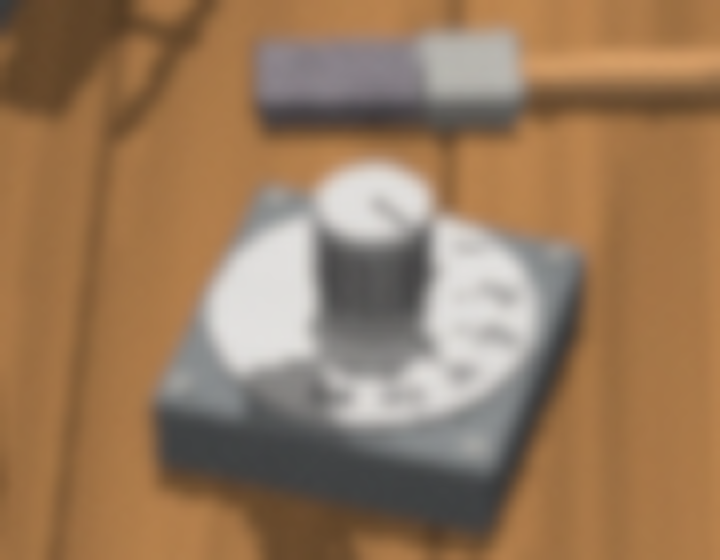

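```bash
python3 - <<'E'
from fit import *
b=u([(376,200),(408,222)],(300,190),8)
d=np.diff(back('side',b,92),axis=0)[0];a=np.degrees(np.arctan2(d[1],d[0]));print(a,(-104.7-a)%360/30)
for k in range(7):
    th=np.radians(-104.7-30*k)
    o=np.array([566.5,-281.3,0]);v=np.array([np.cos(th),np.sin(th),0])
    q=lambda z,R:((proj('side',o+R*v+[0,0,z])[0]-[300,190])*8).round(0)
    print(k,'top rim',q(92,19),'number',q(39,48),'fin',q(48,32))
print(((proj('side',[566.5,-281.3,92])[0]-[300,190])*8).round(0))
E
```

```text
135.35327924368963 3.9982240252103454
0 top rim [385. 164.] number [406. 226.] fin [394. 234.]
1 top rim [408. 173.] number [463. 249.] fin [432. 250.]
2 top rim [421. 189.] number [496. 288.] fin [454. 276.]
3 top rim [420. 206.] number [495. 333.] fin [453. 306.]
4 top rim [406. 222.] number [460. 371.] fin [429. 331.]
5 top rim [382. 230.] number [399. 393.] fin [389. 346.]
6 top rim [354. 229.] number [330. 391.] fin [343. 344.]
[369. 196.]
```

The pointer line reads 4 (3.998) with the lid still shut, so the sleeve is set and released. Next, the handle.

```bash
python3 - <<'E'
from go import *
R=Ro.from_euler('xyz',[180,0,4.2],degrees=True)
rel([548.1,92.9,250],R); st()
E
```

```text
t 6.85 shift cm [ 12.31 -35.59   0.8 ] rot [ 0.71 -0.89 18.3 ]
{'time': np.float64(6.85), 'tool_pos': array([ 570.44, -282.9 ,  261.58]), 'tcp_rot': array([179.16,  -0.76,  22.51]), 'joint_pos': array([-31.06,  11.44,  77.73,   0.11,  89.71,  36.44]), 'ft_force': array([-0.75, -0.82, -0.58]), 'wrist_torque': array([ 0.05, -0.04,  0.  ]), 'finger_gap': np.float64(84.91)}
```

```bash
python3 -m creep '12.31 -35.6 0.8 0.7 -0.9 18.3 8.5; 12.31 -35.6 0.8 0.7 -0.9 18.3 8.5; 12.31 -35.6 0.8 0.7 -0.9 18.3 8.5; 12.31 -35.6 0.8 0.7 -0.9 18.3 8.5; 12.31 -35.6 0.8 0.7 -0.9 18.3 8.5; 12.31 -35.6 0.8 0.7 -0.9 18.3 8.5; 12.31 -35.6 0.8 0.7 -0.9 18.3 8.5; 12.31 -35.6 0.8 0.7 -0.9 18.3 8.5; 12.31 -35.6 0.8 0.7 -0.9 18.3 8.5; 12.31 -35.6 0.8 0.7 -0.9 18.3 8.5; 12.31 -35.6 0.8 0.7 -0.9 18.3 8.5; 12.31 -35.6 0.8 0.7 -0.9 18.3 8.5; 12.31 -35.6 0.8 0.7 -0.9 18.3 8.5'
python3 - <<'E'
from go import *
R=Ro.from_euler('xyz',[180,0,4.2],degrees=True)
rel([548.1,92.9,142],R); st()
crop('side',(260,200,420,400),3,'pics/j.png')
E
```

```text
time: 8.15
tool_pos: [548.2, 91.9, 249.8]
tcp_rot: [180.0, 0.0, 4.1]
ft_force: [-0.4, -0.1, 0.5]
finger_gap: 85.5
t 8.15 shift cm [ 0.   -0.11 10.78] rot [ 0.02  0.02 -0.1 ]
{'time': np.float64(8.15), 'tool_pos': array([548.2 ,  91.88, 249.85]), 'tcp_rot': array([1.7998e+02, 2.0000e-02, 4.1000e+00]), 'joint_pos': array([ 4.240e+00,  2.400e-01,  9.089e+01, -2.000e-02,  8.889e+01,
        9.014e+01]), 'ft_force': array([-0.43, -0.12,  0.53]), 'wrist_torque': array([-0.  ,  0.02, -0.  ]), 'finger_gap': np.float64(85.48)}
```

View pics/j.png

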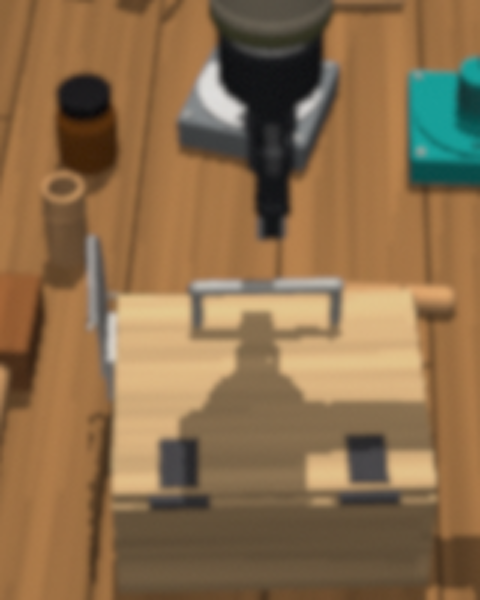

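The fingers (crop column 270) sit over the bar's centre (266), aligned across it. Descending and gripping.

```bash
python3 -m creep '0 -0.11 5 0 0 -0.1 8.5; 0 -0.11 8 0 0 -0.1 8.5; 0 -0.11 10.8 0 0 -0.1 8.5; 0 -0.11 10.8 0 0 -0.1 8.5; 0 -0.11 10.8 0 0 -0.1 8.5; 0 -0.11 10.8 0 0 -0.1 4; 0 -0.11 10.8 0 0 -0.1 2; 0 -0.11 10.8 0 0 -0.1 1; 0 -0.11 10.8 0 0 -0.1 0.5; 0 -0.11 10.8 0 0 -0.1 0.5; 0 -0.11 10.8 0 0 -0.1 0.5; 0 -0.11 10.8 0 0 -0.1 0.5; 0 -0.11 10.8 0 0 -0.1 0.5; 0 -0.11 10.8 0 0 -0.1 0.5' 90
python3 - <<'E'
from go import *
st()
E
```

```text
time: 9.6
tool_pos: [548.3, 93.3, 142.4]
tcp_rot: [-180.0, -0.0, 4.2]
ft_force: [-1.2, 1.3, 4.9]
finger_gap: 9.1
{'time': np.float64(9.6), 'tool_pos': array([548.3 ,  93.34, 142.35]), 'tcp_rot': array([-1.80e+02, -2.00e-02,  4.22e+00]), 'joint_pos': array([ 4.38,  4.11, 98.3 ,  0.  , 77.57, 90.16]), 'ft_force': array([-1.19,  1.35,  4.93]), 'wrist_torque': array([0.41, 0.25, 0.02]), 'finger_gap': np.float64(9.13)}
```

```bash
python3 - <<'E'
import numpy as np
p=np.array([165,-32.3])
for d in list(range(2,31,2)):
    t=np.radians(d);c,s=np.cos(t),np.sin(t)
    print(d,((p[0]*c+p[1]*s-p[0])/10).round(2),((-p[0]*s+p[1]*c-p[1])/10).round(2))
E
```

```text
2 -0.12 -0.57
4 -0.27 -1.14
6 -0.43 -1.71
8 -0.61 -2.26
10 -0.81 -2.82
12 -1.03 -3.36
14 -1.27 -3.9
16 -1.53 -4.42
18 -1.81 -4.94
20 -2.1 -5.45
22 -2.41 -5.95
24 -2.74 -6.43
26 -3.09 -6.91
28 -3.45 -7.37
30 -3.83 -7.82
```

```bash
python3 -m creep '0 -0.12 -0.57 -2 0 0 0.5; 0 -0.27 -1.14 -4 0 0 0.5; 0 -0.43 -1.71 -6 0 0 0.5; 0 -0.61 -2.26 -8 0 0 0.5; 0 -0.81 -2.82 -10 0 0 0.5; 0 -0.81 -2.82 -10 0 0 0.5; 0 -0.81 -2.82 -10 0 0 0.5' 90
python3 - <<'E'
from go import *
st()
crop('side',(260,200,420,400),3,'pics/k.png')
E
```

```text
time: 10.3
tool_pos: [547.7, 100.8, 169.3]
tcp_rot: [169.9, 0.0, 4.2]
ft_force: [4.4, -2.8, -6.5]
finger_gap: 9.2
{'time': np.float64(10.3), 'tool_pos': array([547.68, 100.79, 169.26]), 'tcp_rot': array([1.6994e+02, 2.0000e-02, 4.2500e+00]), 'joint_pos': array([ 11.66,   4.82,  95.25, -10.09,  81.4 ,  99.05]), 'ft_force': array([ 4.37, -2.77, -6.45]), 'wrist_torque': array([-0.13, -0.8 ,  0.17]), 'finger_gap': np.float64(9.16)}
```

View pics/k.png

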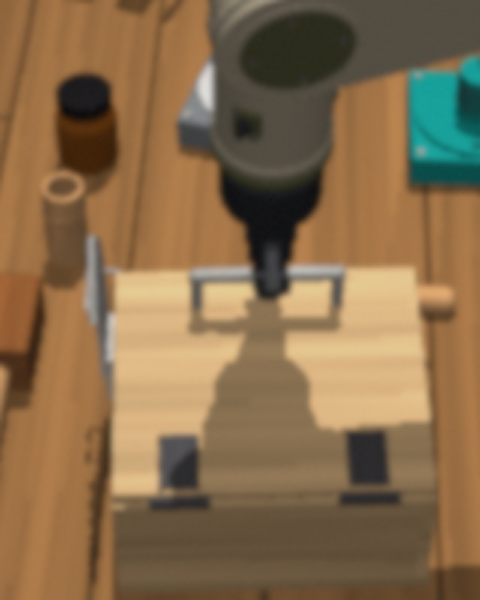

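The lid is lifting, with its free edge up about 10°. Continuing the same arc.

```bash
python3 -m creep '0 -0.12 -0.57 -2 0 0 0.5; 0 -0.27 -1.14 -4 0 0 0.5; 0 -0.43 -1.71 -6 0 0 0.5; 0 -0.61 -2.26 -8 0 0 0.5; 0 -0.81 -2.82 -10 0 0 0.5; 0 -1.03 -3.36 -12 0 0 0.5; 0 -1.27 -3.9 -14 0 0 0.5; 0 -1.53 -4.42 -16 0 0 0.5; 0 -1.81 -4.94 -18 0 0 0.5; 0 -2.1 -5.45 -20 0 0 0.5; 0 -2.1 -5.45 -20 0 0 0.5; 0 -2.1 -5.45 -20 0 0 0.5; 0 -2.1 -5.45 -20 0 0 0.5' 90
python3 - <<'E'
from go import *
st()
im=imaging.snapshot('side')[:,:,::-1]; cv2.imwrite('pics/side_l.png',im)
crop(im,(260,230,420,400),3,'pics/l.png')
im=imaging.snapshot('top')[:,:,::-1]; cv2.imwrite('pics/top_l.png',im)
crop(im,(205,175,305,295),5,'pics/m.png')
E
```

```text
time: 11.65
tool_pos: [545.6, 128.8, 218.0]
tcp_rot: [149.8, 0.1, 4.2]
ft_force: [4.5, -9.1, -4.4]
finger_gap: 9.3
{'time': np.float64(11.65), 'tool_pos': array([545.61, 128.83, 218.05]), 'tcp_rot': array([1.498e+02, 1.100e-01, 4.170e+00]), 'joint_pos': array([ 25.58,  12.17,  86.63, -27.92,  92.91, 112.85]), 'ft_force': array([ 4.48, -9.11, -4.38]), 'wrist_torque': array([-0.46, -0.6 ,  0.25]), 'finger_gap': np.float64(9.34)}
```

View pics/l.png

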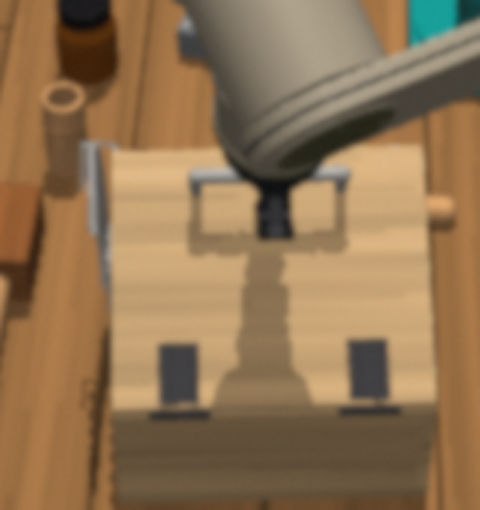

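View pics/m.png

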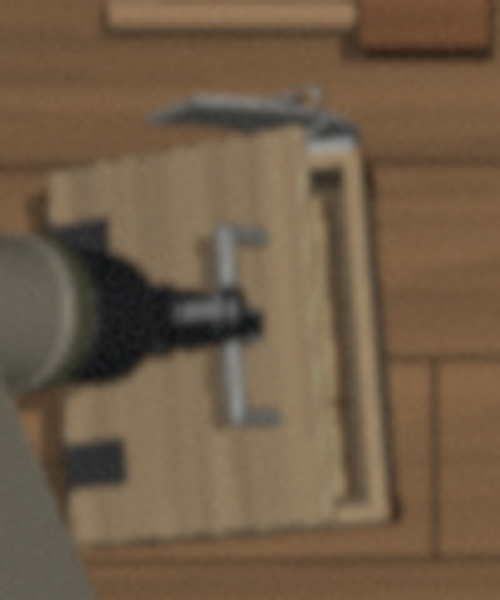

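```bash
python3 - <<'E'
from h import *
s0=cv2.imread('pics/side0.png');s1=cv2.imread('pics/side_l.png');t0=cv2.imread('pics/top0.png');t1=cv2.imread('pics/top_l.png')
def g(im,b):return cv2.resize(im[b[1]:b[3],b[0]:b[2]],None,fx=10,fy=10,interpolation=cv2.INTER_CUBIC)
a=np.hstack([g(s0,(316,285,356,315)),g(s0,(350,285,390,315))]);b=np.hstack([g(s1,(316,278,356,308)),g(s1,(350,278,390,308))])
cv2.imwrite('pics/n.png',np.vstack([a,b]))
a=np.vstack([g(t0,(255,215,295,240)),g(t0,(255,243,295,268))]);b=np.vstack([g(t1,(235,210,275,235)),g(t1,(235,243,275,268))])
cv2.imwrite('pics/o.png',np.hstack([a,b]))
E
```

```text
(no output)
```

View pics/n.png

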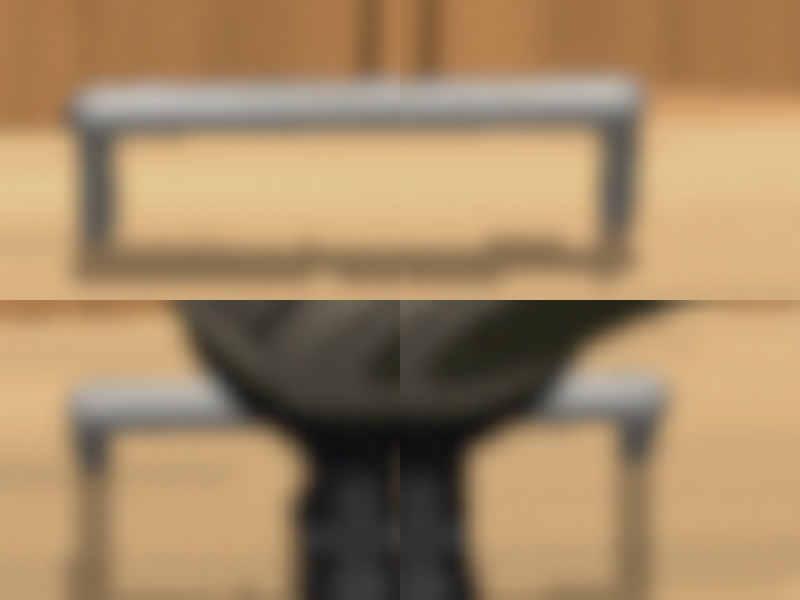

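View pics/o.png

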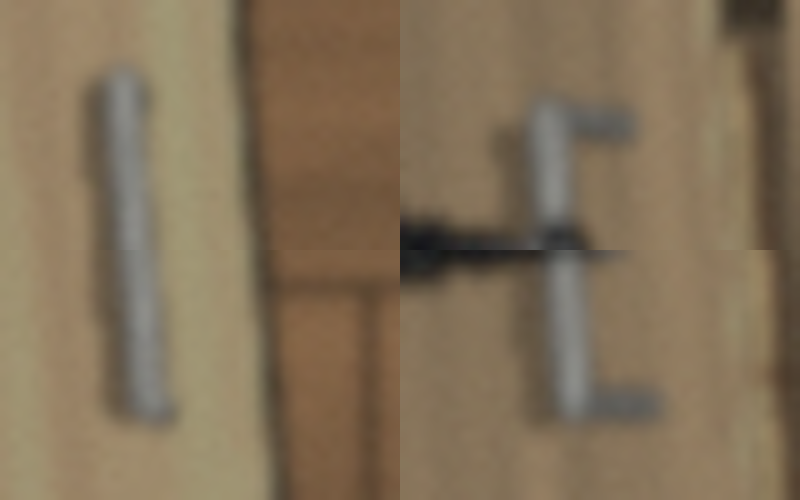

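```bash
cat > lid.py <<'E'
from fit import *
def bar(x,y,yaw,th,ends=(-58,58),dz=0):
    # hinge frame: handle at y=-165, z=51 ; returns 2 ends world  (hinge point x,y at z=110)
    c,s=np.cos(np.radians(th)),np.sin(np.radians(th))
    yy=-165*c+51*s; zz=165*s+51*c
    return T(x,y,yaw,[(e,yy,zz+110) for e in ends])
S0=np.array([(323.3,295.7),(374.0,294.8)])-.45
S1=np.array([(323.0,288.4),(376.5,287.8)])-.45
T0=np.array([(267.2,221.8),(270.0,259.8)])-.45
T1=np.array([(249.6,219.8),(252.4,259.5)])-.45
def res(p,S1=S1,T1=T1):
    L=abs(p[4]); e=(-L,L); b0=bar(p[0],p[1],p[2],0,e);b1=bar(p[0],p[1],p[2],p[3],e)
    # per-camera small pixel bias p[5:9]
    return np.r_[(proj('side',b0[::1])-S0[:]+p[5:7]).ravel(),(proj('side',b1)-S1+p[5:7]).ravel(),(proj('top',b0)-T0[::-1]+p[7:9]).ravel(),(proj('top',b1)-T1[::-1]+p[7:9]).ravel(),p[5:9]*.3]
E
sed -i 's/^S0=.*/S0=np.array([(374.0,294.8),(323.3,295.7)])-.45/;s/^S1=.*/S1=np.array([(376.5,287.8),(323.0,288.4)])-.45/' lid.py
python3 - <<'E'
from lid import *
s=least_squares(res,[536,257,4.2,29,58,0,0,0,0]);print(s.x.round(2),s.fun.round(2))
J=np.linalg.inv(s.jac.T@s.jac);print('sd th (0.4px)',.4*J[3,3]**.5)
# single-cam fits of th
E
```

```text
[ 5.3736e+02  2.5847e+02  3.8500e+00  2.8720e+01  5.9540e+01  2.2000e-01
  1.1000e-01  2.3000e-01 -4.2000e-01] [ 0.03  0.13  0.18  0.12 -0.08 -0.3  -0.15  0.04 -0.05 -0.04  0.06 -0.07
 -0.07  0.11  0.04  0.03  0.07  0.03  0.07 -0.13]
sd th (0.4px) 0.48951059467076397
```

```bash
cat > ang.py <<'E'
from go import *
def ang():
    s=r.sense(); h=np.array([537.0,258.0,110])
    R=Ro.from_euler('xyz',s['tcp_rot'],degrees=True); y=np.array([-np.sin(np.radians(4.1)),np.cos(np.radians(4.1)),0])
    def a(p): d=p-h; return np.degrees(np.arctan2(d[2],-(d@y)))
    return a(s['tool_pos']-19*R.apply([0,0,1]))-17.2, np.hypot((s['tool_pos']-19*R.apply([0,0,1])-h)@y,(s['tool_pos']-19*R.apply([0,0,1])-h)[2])
E
python3 -c "
from ang import *
print(ang())"
python3 -m creep '0 -0.08 -0.3 0 0 0 0.5; 0 -0.12 -0.6 0 0 0 0.5; 0 -0.12 -0.6 0 0 0 0.5; 0 -0.12 -0.6 0 0 0 0.5; 0 -0.12 -0.6 0 0 0 0.5' 90
python3 -c "
from ang import *
print(ang());st()"
```

```text
(np.float64(28.854149519371244), np.float64(172.83940974896473))
time: 12.25
tool_pos: [545.4, 131.3, 220.6]
tcp_rot: [149.7, 0.2, 4.1]
ft_force: [5.3, -4.9, -8.1]
finger_gap: 9.3
(np.float64(30.055668389185474), np.float64(172.92162920856646))
{'time': np.float64(12.25), 'tool_pos': array([545.37, 131.33, 220.58]), 'tcp_rot': array([149.73,   0.22,   4.14]), 'joint_pos': array([ 25.81,  12.36,  86.16, -27.9 ,  93.39, 112.9 ]), 'ft_force': array([ 5.31, -4.9 , -8.09]), 'wrist_torque': array([ 0.11, -0.79,  0.44]), 'finger_gap': np.float64(9.34)}
```

```bash
python3 - <<'E'
from ang import *
s1=imaging.snapshot('side')[:,:,::-1];cv2.imwrite('pics/side_q.png',s1);print(ang())
t1=imaging.snapshot('top')[:,:,::-1];cv2.imwrite('pics/top_q.png',t1);print(ang());st()
def g(im,b):return cv2.resize(im[b[1]:b[3],b[0]:b[2]],None,fx=10,fy=10,interpolation=cv2.INTER_CUBIC)
b=np.hstack([g(s1,(316,278,356,308)),g(s1,(350,278,390,308))])
c=np.hstack([g(t1,(235,210,275,235)),g(t1,(235,243,275,268))])
cv2.imwrite('pics/q.png',np.vstack([b,c]))
E
```

```text
(np.float64(30.05911509729955), np.float64(172.93869231130373))
(np.float64(30.056964484451218), np.float64(172.94989323620842))
{'time': np.float64(12.35), 'tool_pos': array([545.4 , 131.32, 220.61]), 'tcp_rot': array([149.73,   0.22,   4.14]), 'joint_pos': array([ 25.81,  12.36,  86.16, -27.91,  93.38, 112.9 ]), 'ft_force': array([ 5.81, -6.07, -8.29]), 'wrist_torque': array([ 0.15, -0.73,  0.44]), 'finger_gap': np.float64(9.04)}
```

View pics/q.png

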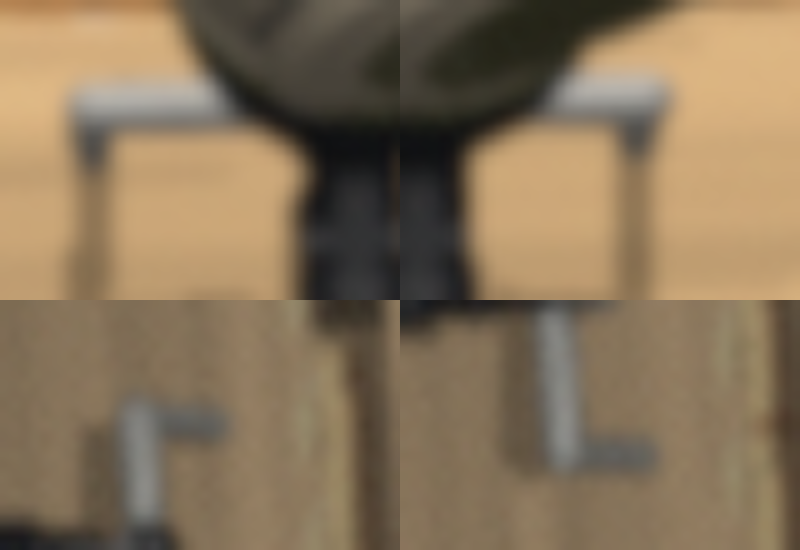

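View pics/side_q.png

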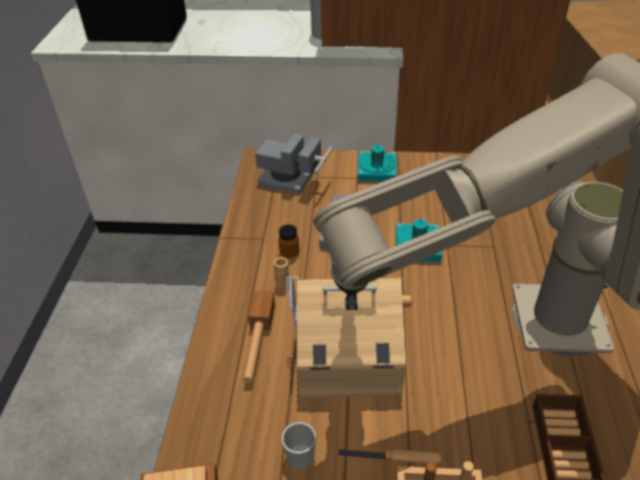

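View pics/top_q.png

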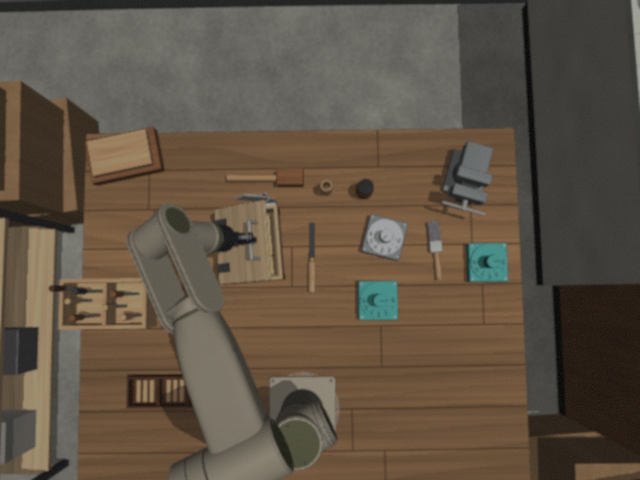

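```bash
python3 - <<'E'
from lid import *
S=np.array([(376.7,287.8),(323.0,288.4)])-.45; Tt=np.array([(248.8,219.8),(251.5,259.7)])-.45
s=least_squares(lambda p:res(p,S,Tt),[536,257,4.2,29,58,0,0,0,0]);print(s.x.round(2),s.fun.round(2))
E
python3 - <<'E'
from fit import *
t=cv2.imread('pics/top_q.png')
a=t[200:270,350:420];b=cv2.imread('pics/top0.png')[200:270,350:420]
cv2.imwrite('pics/s.png',cv2.resize(np.hstack([b,a]),None,fx=5,fy=5,interpolation=cv2.INTER_CUBIC))
s=cv2.imread('pics/top_q.png')
cv2.imwrite('pics/s2.png',cv2.resize(s[185:220,240:290],None,fx=12,fy=12,interpolation=cv2.INTER_CUBIC))
E
```

```text
[ 5.3712e+02  2.5832e+02  3.8600e+00  2.9750e+01  5.9610e+01  1.6000e-01
  1.1000e-01  1.9000e-01 -4.3000e-01] [ 0.08  0.08  0.18  0.09 -0.11 -0.27 -0.16  0.09 -0.04  0.03  0.06 -0.04
 -0.02  0.01 -0.01  0.03  0.05  0.03  0.06 -0.13]
```

View pics/s.png

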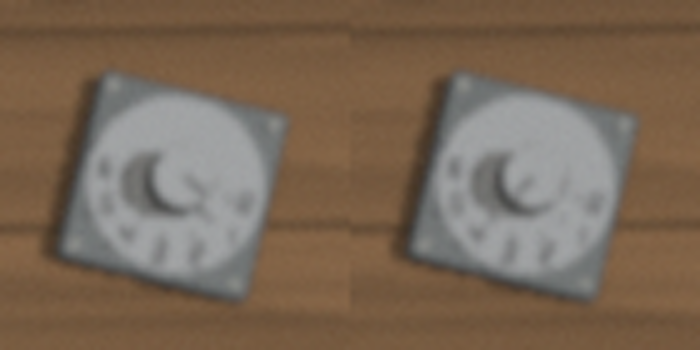

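View pics/s2.png

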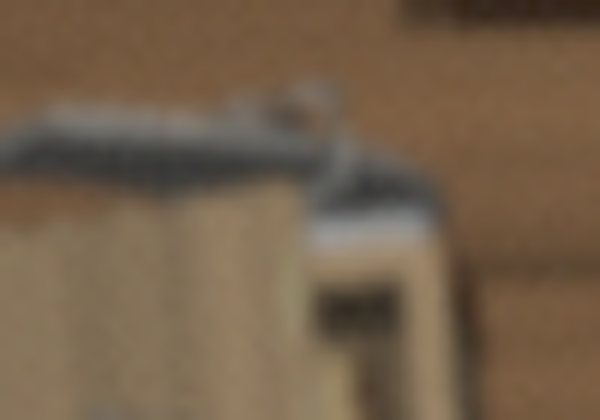

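```bash
python3 - <<'E'
from ang import *
for i in range(10): imaging.snapshot('top')
print(ang()); st(); r.hand_in(); print('handed in')
E
```

```text
(np.float64(30.05977919655118), np.float64(172.92184022865635))
{'time': np.float64(12.85), 'tool_pos': array([545.37, 131.34, 220.59]), 'tcp_rot': array([149.73,   0.22,   4.14]), 'joint_pos': array([ 25.81,  12.36,  86.16, -27.9 ,  93.39, 112.9 ]), 'ft_force': array([ 6.  , -6.25, -8.03]), 'wrist_torque': array([ 0.18, -0.77,  0.43]), 'finger_gap': np.float64(9.39)}
the job is handed in; nothing more can be done
handed in
```

I turned the fan control's sleeve from 1 to 4 with the lid shut, let go of it, then lifted the lid by its bar to the long line. The job was handed in at about 12.9 s with the gripper still holding the bar at 90 N.

**Sleeve:** after I let go, the line on its top measured 3.998 on the number scale. It still looked to be at 4 in the last top picture.

**Lid:** the arm's pose put it at 30.06°, unchanged over the last half second before hand-in. Fitting the bar in both pictures gave 29.75°, about 0.3° lower and within that fit's error of about 0.5°.

**Not confirmed:**
- Neither camera shows the face of the quadrant with the lines, so I worked out the pointer's place from the lid angle and did not see it at the line.
- The finger gap read 9 mm on the 12 mm bar. I took this as the pads giving under 90 N, and the bar's distance from the hinge stayed at 172.9 mm, so there was no sign of slipping.

**Other objects:** I saw nothing else moved in the last pictures, comparing by eye only.

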